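Move a battery pack from its charger to the stirrer

TASK

Move the charged yellow battery pack from the white charger to the blue stirrer: press the charger's orange button so that the catch lets the pack go, slide it out, and slide it fully home into the dovetail in front of the stirrer until that catch clicks and holds it. Do it gently, without ramming the pack or leaning on the docks (well under 25 N), leave the other things where they stand, and let go of the pack at the end.

Things in the scene. Friction and masses are not known exactly. Their poses are not given: they have to be found in the camera images.
- pack_centre (a point): Centre of the yellow battery pack (loose, 0.12 to 0.21 kg); x = the way it slides in, y across, z up. Case 48 (x) x 40 (y) x 32 mm, reaching 16 mm below and above this point: grasp it across y. Under it a neck 28 mm wide, then a grey dovetail foot 56 (x) x 46 (y) x 10 mm with tapered ends, its underside 32 mm below this point, with a pocket underneath for the catch.
- charger: White charger with a green lamp, fixed; the pack starts latched in its dock, centre at x = -2.5 mm. Origin: on the worktop under the dock's middle; x = the way a pack slides in, y across, z up. Dock floor 14 mm high, 76 mm wide, x = -85 to 80 mm; a pack on it has its centre at z = 46 mm. Behind x = 80 mm a housing 92 mm wide, 46 mm deep, 42 mm high.
- stirrer: Blue magnetic stirrer with steel plate and small beaker, fixed; in front of it an empty dock like the charger's, with origin and axes as there. Behind x = 80 mm its housing, 132 mm wide, 130 mm deep, 62 mm high; beaker in the middle, to 128 mm.
- charger_mouth (a point): Mouth of the charger's dovetail, on its floor (14 mm above the worktop), at x = -32 mm in the charger's frame. Two undercut rails run from here 58 mm inwards, tops 27 mm above the worktop; 1 mm of play on each side of the pack's foot. Outside, cheeks flare outwards over 22 mm.
- charger_button (a point): Top centre of the charger's orange release button, 22 x 22 mm, 46 mm above the worktop, at x = 56.5 mm in the charger's frame. It moves straight down 6 mm against about 3 N (friction may add 2 N). Pressed 5 mm or more it frees the pack, and within 0.3 s a damped plunger pushes the pack 11 mm outwards (-x); then the pack can be gripped and slid out.
- stirrer_mouth (a point): Mouth of the stirrer's dovetail, the same as the charger's. The apron outside it (floor 14 mm above the worktop, 53 mm long, towards -x) is open above: a pack whose centre lies 31 mm or more outside the mouth is clear of the rails and can be set down or lifted; the flared cheeks then guide the foot in. Keep it down on the floor.
- stirrer_seat (a point): Nominal place of the pack's centre when clicked into the stirrer (x = -2.5, z = 46 mm in its frame). The unit with stop, plunger, catch and button was set by hand up to 10 mm deeper or shallower (along x), which is not measured: the end has to be felt. The catch clicks 1.5 mm before a rubber buffer (6 rising to 16 N over 1.5 mm), behind which is a solid stop.
- charger_catch (a joint): How far the charger's catch and button are pressed down, m: 0 = up (locks), 0.006 = fully down. With the foot of a pack lying over the catch it stays about 0.0045 down.
- stirrer_catch (a joint): The same for the stirrer: about 0.0045 while a pack's foot slides over it, near 0 once clicked. Pushing in is light at first; over the last 14 mm a plunger pushes back with 2.5 rising to 5 N and the catch adds up to 4 N, 9 N in all, more or less with friction; after the click buffer and stop. Let go unclicked, the pack is pushed back out by up to 14 mm.
- timer_centre (a point): Bystander: white timer, 62 x 68 x 21 mm; centre.
- stock_yellow_centre (a point): Bystander: white bottle with yellow cap, 44 x 44 x 100 mm; centre.
Mind the look-alikes: they are no part of the job. What is meant by the part that bears pack_centre is not brown, and is the smaller of those in its own colour.

How it is judged:
On the way, in this order (a step that is already met when the one before it is completed fails the run):
1. the charger's catch is pressed and the pack has come loose outwards (value of joint charger_catch above 0.003 m and x of pack_centre in the frame of charger below -0.006 m), for 0.05 s.
2. the pack is out of the charger's rails (horizontal distance between pack_centre and charger above 0.058 m), for 0.1 s.
At the end, for the whole second after the job is handed in: The pack sits in the stirrer's dovetail with the stirrer's catch sprung back up into its pocket (catch within 1.5 mm of fully up, pack centre from 15 mm before to 12 mm past the dock's origin along x, 4 mm across and 42 to 50 mm above the worktop, level within 0.1 rad), at rest (value of joint stirrer_catch below 0.0015 m and x of pack_centre in the frame of stirrer between -0.015 and 0.012 m and y of pack_centre in the frame of stirrer between -0.004 and 0.004 m and z of pack_centre in the frame of stirrer between 0.042 and 0.05 m and angle between pack_centre's own z axis and vertical below 0.1 rad and linear speed of pack below 0.02 m/s); the robot touches nothing.
It fails at once if the pack is forced with more than 45 N while in a dovetail, or the fingers press on the charger or stirrer with more than 45 N ((contact force between pack and stirrer above 45 N and x of pack_centre in the frame of stirrer above -0.055 m) or (contact force between pack and charger above 45 N and x of pack_centre in the frame of charger above -0.055 m) or contact force between the fingers and stirrer above 45 N or contact force between the fingers and charger above 45 N).
It fails at once if a bystander (timer, bottle with yellow cap) is moved by more than 30 mm (distance of any of timer_centre, stock_yellow_centre from where it was at the start of the episode above 0.03 m).
It also fails if it takes over 58 s, if anything falls off the work surface, if the arm or the gripper's body presses on something with over 40 N, if the wrist force passes 120 N, or if a joint passes its speed limit or range.

ROBOT

A 7-joint arm with a two-finger parallel gripper is mounted at the origin on a cart in front of the work surface, level with it; the furniture and walls round the work are solid. World frame = base frame: x ahead of the robot, y to its left, z up, the work surface at z = 0. Lengths are in m, angles in rad, forces in N, time in s.
With the tool pointing down it reaches from about 0.4 to 0.875 m from the base axis. Payload 19.3 kg.
Tool frame: the origin (TCP) lies on the centre line of the jaws, within the pads' length; the fingertips stand 14 mm ahead of it and the grasp point (between the pads) lies 5 mm behind it (manip.tip_reach is the distance from the TCP to the fingertips, in m); z points along the fingers, y is the line along which they close (so a half turn about z gives the same grasp; the last joint's range is limited). The gripper opens to 85 mm and grips with 20 to 120 N. Pads are 22 mm wide; open, the fingers measure 114 mm over their backs; the gripper's body (76 mm by 85 mm) begins 54 mm behind the grasp point. The pads swing forward as they close: fully open they stand 13 mm farther back than shut.
Start: joints at [1.163, 0.521, -0.036, 1.599, 0.021, 1.021, -0.113], TCP at [0.207, -0.59, 0.245] pointing down, gripper open.
Joint ranges: [-2.91, 2.91], [-0.3, 2.13], [-1.5, 1.42], [0.17, 2.43], [-1.26, 4.41], [0.16, 1.93], [-2.52, 2.52]. Speed limits (rad/s): [1.89, 1.89, 2.39, 2.39, 3.01, 3.01, 3.01].

INTERFACE

Orientations are given as [roll, pitch, yaw] about the fixed x, y, z axes, in that order (R = Rz(yaw) Ry(pitch) Rx(roll)).
In Python, from station import manip gives the robot as it stands.
- The arm moves only by the shell command python3 -m inch 'ROWS' [FORCE]. ROWS is JSON, a list of rows, each an object of numbers: "hand": the gripper command: -1 is fully open, 1 is shut, values between are in proportion; "dx", "dy", "dz": the shift along the tool's x, y, z in cm; "ax", "ay", "az": the turn, a rotation vector about the tool's x, y, z in rad. In form: [{"hand": .., "dx": .., "dy": .., "dz": .., "ax": .., "ay": .., "az": ..}, ...]. A call has 1 to 8 rows; each row is the pose to reach, as a shift and turn from the pose commanded when the call began, along the tool's axes at that moment; what a row does not reach only later rows make up. A row lasts 1/10 s, in which the tool goes at most 50 mm and 8.59 degrees, less where a joint would pass 70% of its speed; a pose out of reach is approached as far as the arm can. A call with a gripper value outside its range is refused whole. The fingers move at their own pace and stop on an object; FORCE is the grip in N (left out, the last holds). Time passes only in rows, so rows that repeat a pose let the fingers close. It gives the time, the measured TCP pose, the force, the opening and the grip force at its end, in the units of the state.
- manip.get_state(): the state, without advancing time (a new reading comes with each control period).
- manip.snapshot(name): name is "scene" or "top" or "wrist"; returns the picture (480x640x3 uint8, red, green, blue); there is no depth.
- manip.camera_model(name): a dict with "fx", "fy", "cx", "cy" (pixels), "k1" (the pictures are not rectified: a ray, as slopes to the right and down, at radius r is drawn at 1 + k1 r^2 times it, then the intrinsics apply), "pose" (4x4, takes a point from camera to world coordinates); the wrist camera has in their place "hand_eye" (4x4, takes a point from camera to tool coordinates, whose origin is the TCP and whose axes are the flange's). Camera axes: x right, y up, looking along -z (the intrinsics and any distortion apply to the point x, -y, -z); pixel columns grow to the right and rows downward; lengths in m; the calibration is good to about 2 mm. A picture is of the moment at which its call begins: read the wrist's pose just before it. camera_model takes no time and is no camera call.
- manip.close_job(): hands the job in; it is judged then, once.
Trained networks look in the newest picture that a camera, given by its name, has taken for a name from the list of things; names that differ only in an ending like _2 or _b are one class to them, and where a whole thing is asked for, a point or a joint stands for the part that bears it (a point fixed in the world has none). Each returns a list of dicts, best first, with "p" (0 to 1); they miss things now and then, are a little off and sometimes report something else, mostly with a low value. They report only what shows in the picture. A call takes as long as a camera call. They do not tell look-alikes from the thing itself.
- manip.search_frame(camera, query): "at" ([x, y, z] in m, in world coordinates, good to about 4 mm: the middle of the surface that is visible of it).
- manip.cut_out(camera, query): "region" (480x640 bool, what is visible of it).
- manip.mark_of(camera, query): "at" ([x, y, z] in m, in world coordinates, good to about 4 mm: a listed point, or the origin of a listed thing).
The state is a dict: "t": time; "q": joint angles; "joint_velocities": joint speeds; "effort": joint torques, N m; "ee_pos": TCP position; "tool_rot": TCP orientation; "force": force on the tool from outside, world axes, zero at the start; "torque": the same for the moment, N m; "width": opening from 0.0 (shut) to 1.0 (fully open); "gripper_force": force on a finger pad.
Only numpy, scipy, OpenCV 4.12 (cv2) and the standard library are available. Lean on these libraries where they do the work, as an engineer would, in place of code of your own. Each camera call takes 0.05 s, during which the arm holds its last target. There are 200 camera calls.

## Working session

There is one attempt and no reset: what is moved stays moved. The work goes in short steps, Python scripts to look and compute and a shell command to move; the robot and the scene stay as the last step left them, time stands still between calls to the robot, and variables do not carry over. Pictures are saved under pics/ and viewed, at most 10 in all, crops included, and the job is handed in when it is done.

```bash
mkdir -p pics; ls
python3 - <<'E'
from station import manip
import cv2,numpy as np
s=manip.get_state();print(s['t'],s['ee_pos'],s['tool_rot'],s['width'])
ims=[]
for c in("scene","top"):
    im=manip.snapshot(c);cv2.imwrite(f"pics/{c}0.png",im[:,:,::-1])
    m=manip.camera_model(c);print(c,np.round(m['pose'],3).tolist(),m['fx'],m['k1'])
    for q in("pack_centre","charger","stirrer","charger_mouth","charger_button","stirrer_mouth","stirrer_seat","timer_centre","stock_yellow_centre"):
        print(q,[(np.round(d['at'],3).tolist(),round(d['p'],2)) for d in manip.mark_of(c,q)])
E
```

```text
pics
0.0 [ 0.20697957 -0.58939265  0.24472318] [-3.14046507e+00  9.44475347e-05  3.37796450e-01] 0.9995540431546274
scene [[-0.519, 0.6, -0.609, -0.214], [-0.855, -0.353, 0.381, 0.556], [0.013, 0.718, 0.696, 0.906], [0.0, 0.0, 0.0, 1.0]] 469.05703107795165 -0.04826473824179393
pack_centre [([0.617, -0.066, 0.032], 0.95), ([0.364, -0.219, 0.04], 0.94), ([0.534, -0.22, 0.046], 0.92)]
charger [([0.535, -0.218, 0.004], 0.84)]
stirrer [([0.547, 0.178, -0.001], 0.56)]
charger_mouth [([0.505, -0.222, 0.014], 0.71)]
charger_button [([0.591, -0.204, 0.047], 0.78)]
stirrer_mouth [([0.516, 0.177, 0.009], 0.59)]
stirrer_seat [([0.54, 0.181, 0.046], 0.69)]
timer_centre [([0.517, 0.01, 0.011], 0.9)]
stock_yellow_centre [([0.668, 0.449, 0.048], 0.61)]
top [[-0.045, 0.978, -0.203, 0.252], [-0.999, -0.044, 0.009, 0.12], [0.0, 0.203, 0.979, 1.28], [0.0, 0.0, 0.0, 1.0]] 538.4291402167122 -0.15523016589774627
pack_centre [([0.535, -0.216, 0.045], 0.88), ([0.365, -0.214, 0.044], 0.72), ([0.616, -0.067, 0.032], 0.65)]
charger [([0.537, -0.22, 0.002], 0.71), ([0.592, -0.209, 0.046], 0.41)]
stirrer [([0.548, 0.174, -0.001], 0.81), ([0.659, 0.447, 0.049], 0.19)]
charger_mouth [([0.502, -0.22, 0.014], 0.77)]
charger_button [([0.589, -0.207, 0.043], 0.57)]
stirrer_mouth [([0.516, 0.176, 0.016], 0.68)]
stirrer_seat [([0.546, 0.181, 0.046], 0.75)]
timer_centre [([0.534, -0.217, 0.047], 0.24)]
stock_yellow_centre [([0.663, 0.449, 0.049], 0.64)]
```

View pics/scene0.png

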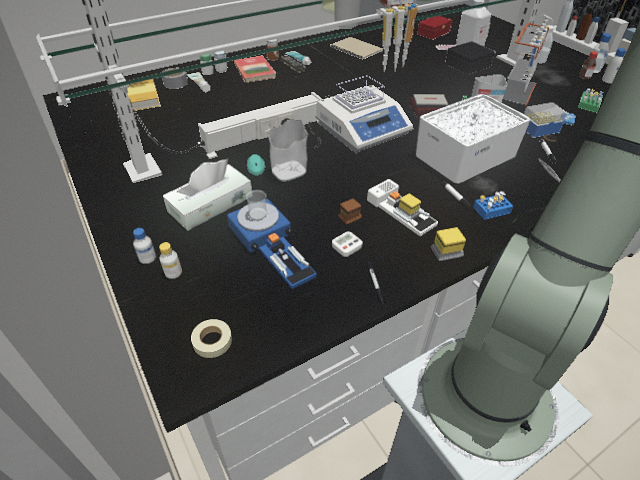

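View pics/top0.png

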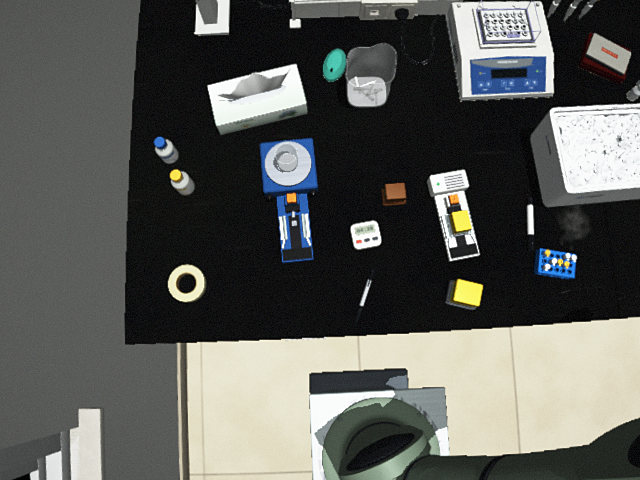

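Candidates for the pack in the top picture are the small yellow one in the charger (460,221), a larger yellow one loose on the bench (466,293) and a brown one (395,194). By the description, not brown and the smaller yellow, it is the one at (460,221), world about (0.535,-0.217,0.045). The stirrer dock is at (296,225). I'll move above the charger for a close look.

```bash
python3 -m inch '[{"hand":-1,"dx":4,"dy":-2.2,"dz":0},{"hand":-1,"dx":8,"dy":-4.5,"dz":0},{"hand":-1,"dx":12,"dy":-6.7,"az":0.08},{"hand":-1,"dx":16,"dy":-9,"az":0.16},{"hand":-1,"dx":20,"dy":-11.3,"az":0.16},{"hand":-1,"dx":24,"dy":-13.5,"az":0.16},{"hand":-1,"dx":28,"dy":-15.8,"az":0.16},{"hand":-1,"dx":30,"dy":-17,"az":0.16}]'
python3 - <<'E'
from station import manip
import numpy as np
print(manip.get_state()['ee_pos'],manip.get_state()['tool_rot'],manip.tip_reach,manip.camera_model('wrist'))
E
```

```text
[ 0.20712341 -0.58967195  0.24532046] [ 3.14157050e+00 -2.30370593e-05  3.37791347e-01] 0.014 {'fx': 408.7116610896909, 'fy': 408.7116610896909, 'cx': 321.21409814623064, 'cy': 241.15576881111105, 'k1': -0.08546334915408153, 'hand_eye': array([[-5.02262735e-04,  9.61971261e-01,  2.73150216e-01,
         6.97109909e-02],
       [ 9.99999682e-01,  6.52254201e-04, -4.58309070e-04,
         8.69680207e-04],
       [-6.19043530e-04,  2.73149899e-01, -9.61971283e-01,
        -1.29213435e-01],
       [ 0.00000000e+00,  0.00000000e+00,  0.00000000e+00,
         1.00000000e+00]])}$[0]: bad value
```

```bash
python3 -m inch '[{"hand":-1,"dx":4,"dy":-2.2,"dz":0,"ax":0,"ay":0,"az":0},{"hand":-1,"dx":8,"dy":-4.5,"dz":0,"ax":0,"ay":0,"az":0},{"hand":-1,"dx":12,"dy":-6.7,"dz":0,"ax":0,"ay":0,"az":0.08},{"hand":-1,"dx":16,"dy":-9,"dz":0,"ax":0,"ay":0,"az":0.16},{"hand":-1,"dx":20,"dy":-11.3,"dz":0,"ax":0,"ay":0,"az":0.16},{"hand":-1,"dx":24,"dy":-13.5,"dz":0,"ax":0,"ay":0,"az":0.16},{"hand":-1,"dx":28,"dy":-15.8,"dz":0,"ax":0,"ay":0,"az":0.16},{"hand":-1,"dx":30,"dy":-17,"dz":0,"ax":0,"ay":0,"az":0.16}]'
```

```text
t: 1.8
ee_pos: [0.4364, -0.3265, 0.2455]
tool_rot: [-3.141, -0.001, 0.182]
force: [-0.7, -0.0, -0.7]
width: 0.998
gripper_force: 0.0
```

```bash
python3 -m inch '[{"hand":-1,"dx":4,"dy":-2.8,"dz":1,"ax":0,"ay":0,"az":0},{"hand":-1,"dx":8,"dy":-5.6,"dz":3,"ax":0,"ay":0,"az":0},{"hand":0,"dx":11,"dy":-8.4,"dz":4,"ax":0,"ay":0,"az":0},{"hand":1,"dx":12,"dy":-8.5,"dz":4,"ax":0,"ay":0,"az":0},{"hand":1,"dx":12,"dy":-8.5,"dz":4,"ax":0,"ay":0,"az":0}]' 30
cat > h.py <<'E'
from station import manip
import numpy as np,cv2
from scipy.spatial.transform import Rotation as R
def campose(name):
    m=manip.camera_model(name)
    if name!='wrist':return m,np.array(m['pose'])
    s=manip.get_state();T=np.eye(4);T[:3,:3]=R.from_euler('xyz',s['tool_rot']).as_matrix();T[:3,3]=s['ee_pos']
    return m,T@np.array(m['hand_eye'])
def project(P,m,T):
    P=np.atleast_2d(P);c=(P-T[:3,3])@T[:3,:3];x=c[:,0]/-c[:,2];y=-c[:,1]/-c[:,2]
    f=1+m['k1']*(x*x+y*y);return np.c_[m['fx']*x*f+m['cx'],m['fy']*y*f+m['cy']]
def toplane(uv,z,m,T):
    d=(np.atleast_2d(uv).astype(float)-[m['cx'],m['cy']])/[m['fx'],m['fy']];u=d.copy()
    for _ in range(20):u=d/(1+m['k1']*(u**2).sum(1,keepdims=True))
    r=np.c_[u[:,0],-u[:,1],-np.ones(len(u))]@T[:3,:3].T
    return T[:3,3]+r*((z-T[2,3])/r[:,2])[:,None]
E
python3 - <<'E'
from h import *
m,T=campose('wrist');im=manip.snapshot('wrist')
cv2.imwrite('pics/w1.png',im[:,:,::-1])
for q in("pack_centre","charger","charger_mouth","charger_button"):
    for d in manip.mark_of('wrist',q):print(q,np.round(d['at'],4),round(d['p'],2),project(d['at'],m,T).round())
for q,z in(("pack_centre",.062),("charger_button",.046)):
    for d in manip.cut_out('wrist',q):
        ys,xs=np.nonzero(d['region']);print(q,d['p'],xs.min(),xs.max(),ys.min(),ys.max(),toplane([xs.mean(),ys.mean()],z,m,T))
E
```

```text
t: 2.3
ee_pos: [0.538, -0.2237, 0.205]
tool_rot: [-3.141, 0.0, 0.18]
force: [-0.9, -1.3, 0.0]
width: 0.515
gripper_force: 0.0
pack_centre [ 0.3646 -0.2163  0.0426] 0.95 [[276. 416.]]
pack_centre [ 0.6211 -0.0704  0.0332] 0.6 [[128.  72.]]
pack_centre [ 0.5364 -0.2164  0.0483] 0.56 [[310. 226.]]
charger_mouth [ 0.5093 -0.22    0.0171] 0.97 [[309. 250.]]
charger_button [ 0.5913 -0.2111  0.0476] 0.74 [[316. 149.]]
pack_centre 0.81 83 180 41 113 [[ 0.61651454 -0.08626137  0.062     ]]
pack_centre 0.67 283 342 183 267 [[ 0.54077665 -0.2179207   0.062     ]]
pack_centre 0.6 246 329 353 428 [[ 0.40287059 -0.22118657  0.062     ]]
charger_button 0.66 251 385 39 312 [[ 0.58792594 -0.21141462  0.046     ]]
```

View pics/w1.png

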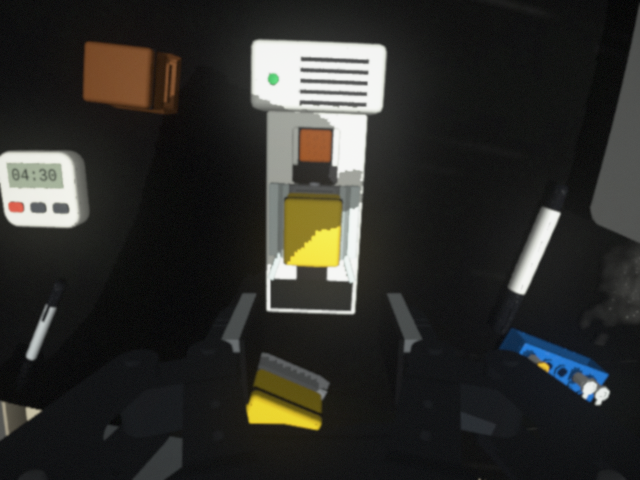

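The wrist view shows the small yellow pack in the charger at (313,230), so the choice holds; the larger yellow pack is at (287,393) and the brown one at (133,77). The orange button is at (316,145) and the dock's front corners are (268,312) and (355,312).

Run:
```python
from h import *
m,T=campose('wrist');im=cv2.imread('pics/w1.png');s=manip.get_state();print(s['ee_pos'],s['tool_rot'])
hsv=cv2.cvtColor(im,cv2.COLOR_BGR2HSV)
def blob(lo,hi,box):
    x0,y0,x1,y1=box;k=np.zeros(im.shape[:2],np.uint8);k[y0:y1,x0:x1]=cv2.inRange(hsv,lo,hi)[y0:y1,x0:x1]
    return cv2.minAreaRect(np.argwhere(k)[:,::-1].astype(np.float32))
b=blob((3,120,60),(17,255,255),(290,118,345,170));p=blob((20,120,60),(35,255,255),(275,180,350,275));print(b,p)
print('button',toplane(b[0],.046,m,T),'pack rect',toplane(cv2.boxPoints(p),.062,m,T))
c=toplane([(268,312),(355,312),(267,115),(367,115)],.014,m,T);print(c.round(4))
f=(c[0]+c[1])/2;k=(c[2]+c[3])/2;d=k-f;print('yaw edges',np.arctan2(d[1],d[0]),np.linalg.norm(c[0]-c[1]),np.linalg.norm(d), 'width dir',np.arctan2(c[0,0]-c[1,0],0)if 0 else np.arctan2(-(c[0]-c[1])[0],(c[0]-c[1])[1]))
print('origin',f+85e-3*d/np.linalg.norm(d))
```

```text
[ 0.5363878  -0.22589318  0.20563018] [ 3.14123355e+00 -2.27376005e-04  1.76309130e-01]
((314.853515625, 145.5147247314453), (31.38943099975586, 32.67997741699219), 2.385944128036499) ((311.9445495605469, 230.3310089111328), (56.36775588989258, 73.436279296875), 2.38594388961792)
button [[ 0.59160616 -0.21261492  0.046     ]] pack rect [[ 0.50644403 -0.20423281  0.062     ]
 [ 0.55839598 -0.19844987  0.062     ]
 [ 0.56343412 -0.23603421  0.062     ]
 [ 0.51167544 -0.24374496  0.062     ]]
[[ 0.4452 -0.1965  0.014 ]
 [ 0.4584 -0.2703  0.014 ]
 [ 0.6063 -0.1728  0.014 ]
 [ 0.6195 -0.2474  0.014 ]]
yaw edges 0.1439335069038022 0.07495130421331629 0.16278372220616397 width dir 0.17609675401699992
origin [ 0.53591508 -0.22125055  0.014     ]
```

```bash
python3 -m inch '[{"hand":1,"dx":3,"dy":-0.2,"dz":2,"ax":0,"ay":0,"az":0.034},{"hand":1,"dx":5.6,"dy":-0.3,"dz":5,"ax":0,"ay":0,"az":0.034},{"hand":1,"dx":5.6,"dy":-0.3,"dz":9,"ax":0,"ay":0,"az":0.034},{"hand":1,"dx":5.6,"dy":-0.3,"dz":12,"ax":0,"ay":0,"az":0.034},{"hand":1,"dx":5.6,"dy":-0.3,"dz":13.3,"ax":0,"ay":0,"az":0.034},{"hand":1,"dx":5.6,"dy":-0.3,"dz":13.3,"ax":0,"ay":0,"az":0.034},{"hand":1,"dx":5.6,"dy":-0.3,"dz":13.3,"ax":0,"ay":0,"az":0.034}]'
python3 - <<'E'
from h import *
m,T=campose('wrist');im=manip.snapshot('wrist');s=manip.get_state();print(s['ee_pos'],s['tool_rot'],s['force'],s['width'])
cv2.imwrite('pics/w2.png',im[:,:,::-1])
E
```

```text
t: 3.35
ee_pos: [0.592, -0.2126, 0.0737]
tool_rot: [3.141, -0.001, 0.143]
force: [1.5, 1.0, 0.7]
width: -0.001
gripper_force: 0.0
[ 0.59228067 -0.21265021  0.07406397] [ 3.14061795e+00 -2.08439649e-03  1.43296949e-01] [0.07896953 0.65861936 0.42375219] 0.00023040809215908988
```

View pics/w2.png

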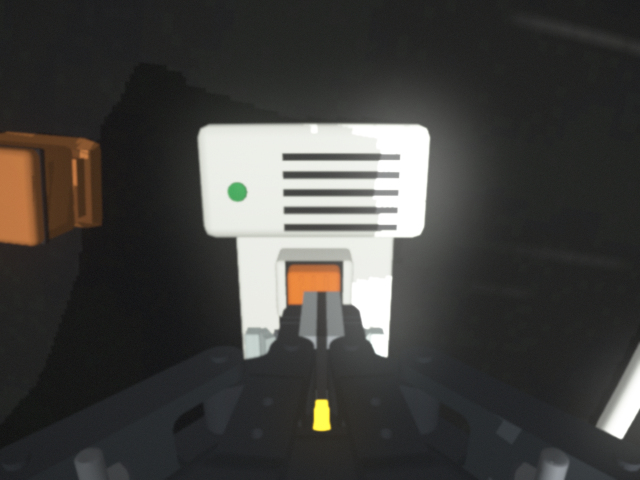

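The shut fingers at (321,300) stand about 2 mm to the right of the orange button (314,285). I'll shift left and go down.

```bash
python3 -m inch '[{"hand":1,"dx":0,"dy":-0.2,"dz":0.5,"ax":0,"ay":0,"az":0},{"hand":1,"dx":0,"dy":-0.2,"dz":1.0,"ax":0,"ay":0,"az":0},{"hand":1,"dx":0,"dy":-0.2,"dz":1.4,"ax":0,"ay":0,"az":0},{"hand":1,"dx":0,"dy":-0.2,"dz":1.6,"ax":0,"ay":0,"az":0},{"hand":1,"dx":0,"dy":-0.2,"dz":1.7,"ax":0,"ay":0,"az":0}]'
python3 -m inch '[{"hand":1,"dx":0,"dy":0,"dz":0.1,"ax":0,"ay":0,"az":0},{"hand":1,"dx":0,"dy":0,"dz":0.2,"ax":0,"ay":0,"az":0}]'
```

```text
t: 3.9
ee_pos: [0.5913, -0.2101, 0.0552]
tool_rot: [-3.142, -0.0, 0.144]
force: [0.8, -0.0, 2.9]
width: 0.002
gripper_force: 1.1
t: 4.1
ee_pos: [0.5915, -0.2102, 0.0536]
tool_rot: [3.141, -0.001, 0.144]
force: [-2.4, 1.8, 15.2]
width: -0.001
gripper_force: 7.7
```

```bash
python3 -m inch '[{"hand":1,"dx":0,"dy":0,"dz":-0.05,"ax":0,"ay":0,"az":0},{"hand":1,"dx":0,"dy":0,"dz":-0.05,"ax":0,"ay":0,"az":0},{"hand":1,"dx":0,"dy":0,"dz":-0.05,"ax":0,"ay":0,"az":0},{"hand":1,"dx":0,"dy":0,"dz":-0.05,"ax":0,"ay":0,"az":0},{"hand":1,"dx":0,"dy":0,"dz":-0.05,"ax":0,"ay":0,"az":0}]'
python3 - <<'E'
from h import *
im=manip.snapshot('wrist');cv2.imwrite('pics/w3.png',im[:,:,::-1])
m,T=campose('top');im=manip.snapshot('top')
for d in manip.mark_of('top','pack_centre'):print(np.round(d['at'],4),d['p'])
hsv=cv2.cvtColor(im,cv2.COLOR_RGB2HSV);k=np.zeros(im.shape[:2],np.uint8);k[200:245,440:485]=cv2.inRange(hsv,(20,120,60),(35,255,255))[200:245,440:485]
a=np.argwhere(k)[:,::-1];print(toplane(a.mean(0),.06,m,T),len(a))
old=cv2.imread('pics/top0.png');hsv=cv2.cvtColor(old,cv2.COLOR_BGR2HSV);k[200:245,440:485]=cv2.inRange(hsv,(20,120,60),(35,255,255))[200:245,440:485]
a=np.argwhere(k)[:,::-1];print(toplane(a.mean(0),.06,m,T),len(a))
E
```

```text
t: 4.6
ee_pos: [0.5914, -0.2102, 0.054]
tool_rot: [3.142, -0.0, 0.144]
force: [-0.4, 1.5, 5.2]
width: -0.003
gripper_force: 2.9
[ 0.5205 -0.2166  0.0462] 0.88
[ 0.6167 -0.0665  0.0303] 0.81
[ 0.361  -0.2161  0.0405] 0.49
[[ 0.51790407 -0.21419792  0.06      ]] 377
[[ 0.52983843 -0.21232762  0.06      ]] 377
```

The pack sprang 12 mm outwards. I'll lift, open and hover over the pack.

```bash
python3 -m inch '[{"hand":1,"dx":0,"dy":0,"dz":-3,"ax":0,"ay":0,"az":0},{"hand":0.5,"dx":-1,"dy":0,"dz":-6.5,"ax":0,"ay":0,"az":0},{"hand":-1,"dx":-4,"dy":0.1,"dz":-7,"ax":0,"ay":0,"az":0},{"hand":-1,"dx":-7,"dy":0.2,"dz":-7,"ax":0,"ay":0,"az":0},{"hand":-1,"dx":-7,"dy":0.2,"dz":-7,"ax":0,"ay":0,"az":0},{"hand":-1,"dx":-7,"dy":0.2,"dz":-7,"ax":0,"ay":0,"az":0},{"hand":-1,"dx":-7,"dy":0.2,"dz":-7,"ax":0,"ay":0,"az":0}]'
python3 - <<'E'
from h import *
m,T=campose('wrist');im=manip.snapshot('wrist');s=manip.get_state();print(s['ee_pos'],s['tool_rot'],s['force'],s['width'])
cv2.imwrite('pics/w4.png',im[:,:,::-1])
hsv=cv2.cvtColor(im,cv2.COLOR_RGB2HSV)
k=np.zeros(im.shape[:2],np.uint8);k[120:400,230:420]=cv2.inRange(hsv,(20,120,60),(35,255,255))[120:400,230:420]
n,l,st,ce=cv2.connectedComponentsWithStats(k)
for i in range(1,n):
    if st[i,4]>300:
        r=cv2.minAreaRect(np.argwhere(l==i)[:,::-1].astype(np.float32));print(st[i],r,toplane(cv2.boxPoints(r),.062,m,T).round(4),toplane(r[0],.062,m,T))
E
```

```text
t: 5.45
ee_pos: [0.5228, -0.222, 0.1237]
tool_rot: [-3.141, -0.0, 0.144]
force: [0.4, 0.7, -0.6]
width: 0.991
gripper_force: 0.0
[ 0.52285164 -0.22187516  0.12360338] [-3.14143533e+00 -1.99921133e-04  1.44360290e-01] [0.8554152  0.01115515 0.09096089] 1.002676612785857
[ 276  214   81  104 7930] ((316.0, 265.5), (103.0, 80.0), 90.0) [[ 0.5487 -0.1973  0.062 ]
 [ 0.5542 -0.235   0.062 ]
 [ 0.5009 -0.2441  0.062 ]
 [ 0.495  -0.2033  0.062 ]] [[ 0.52572498 -0.2197809   0.062     ]]
```

View pics/w4.png

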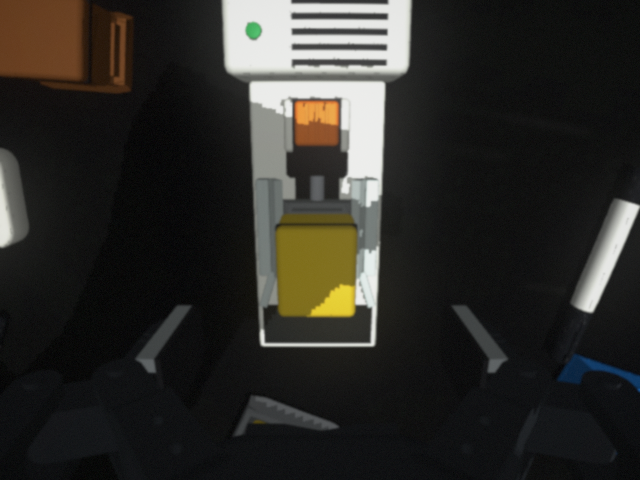

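The hover view shows the pack top centred at (316,271), with the finger line at about x=319, so I shift 1 mm left. The jaws are clear on both sides, so I'll go down and grip.

```bash
python3 -m inch '[{"hand":-1,"dx":0,"dy":-0.1,"dz":3,"ax":0,"ay":0,"az":0},{"hand":-1,"dx":0,"dy":-0.1,"dz":6,"ax":0,"ay":0,"az":0},{"hand":-0.5,"dx":0,"dy":-0.1,"dz":7.5,"ax":0,"ay":0,"az":0},{"hand":0,"dx":0,"dy":-0.1,"dz":8,"ax":0,"ay":0,"az":0},{"hand":0.3,"dx":0,"dy":-0.1,"dz":8,"ax":0,"ay":0,"az":0},{"hand":1,"dx":0,"dy":-0.1,"dz":8,"ax":0,"ay":0,"az":0},{"hand":1,"dx":0,"dy":-0.1,"dz":8,"ax":0,"ay":0,"az":0},{"hand":1,"dx":0,"dy":-0.1,"dz":8,"ax":0,"ay":0,"az":0}]' 40
python3 -m inch '[{"hand":1,"dx":0,"dy":0,"dz":0,"ax":0,"ay":0,"az":0},{"hand":1,"dx":0,"dy":0,"dz":0,"ax":0,"ay":0,"az":0}]'
```

```text
t: 6.3
ee_pos: [0.5224, -0.2208, 0.0445]
tool_rot: [-3.141, -0.001, 0.144]
force: [-0.4, 5.2, -1.1]
width: 0.462
gripper_force: 46.8
t: 6.5
ee_pos: [0.5224, -0.2209, 0.0444]
tool_rot: [-3.142, -0.001, 0.144]
force: [-0.9, 5.1, -0.1]
width: 0.46
gripper_force: 46.9
```

```bash
python3 -m inch '[{"hand":1,"dx":-0.5,"dy":-0.05,"dz":0,"ax":0,"ay":0,"az":0},{"hand":1,"dx":-1.2,"dy":-0.07,"dz":0,"ax":0,"ay":0,"az":0},{"hand":1,"dx":-2,"dy":-0.07,"dz":0,"ax":0,"ay":0,"az":0}]'
python3 -m inch '[{"hand":1,"dx":-1,"dy":0,"dz":0,"ax":0,"ay":0,"az":0},{"hand":1,"dx":-2,"dy":0,"dz":0,"ax":0,"ay":0,"az":0},{"hand":1,"dx":-3,"dy":0,"dz":0,"ax":0,"ay":0,"az":0},{"hand":1,"dx":-3.8,"dy":0,"dz":0,"ax":0,"ay":0,"az":0},{"hand":1,"dx":-3.8,"dy":0,"dz":0,"ax":0,"ay":0,"az":0},{"hand":1,"dx":-3.8,"dy":0,"dz":0,"ax":0,"ay":0,"az":0}]'
```

```text
t: 6.8
ee_pos: [0.5017, -0.2239, 0.0441]
tool_rot: [3.141, -0.001, 0.143]
force: [-0.3, 1.2, 1.7]
width: 0.46
gripper_force: 46.7
t: 7.4
ee_pos: [0.4645, -0.2289, 0.0438]
tool_rot: [-3.141, 0.0, 0.143]
force: [-0.3, 0.0, 0.8]
width: 0.46
gripper_force: 46.5
```

```bash
python3 -m inch '[{"hand":1,"dx":0,"dy":0,"dz":-2,"ax":0,"ay":0,"az":0},{"hand":1,"dx":0,"dy":0,"dz":-5,"ax":0,"ay":0,"az":0},{"hand":1,"dx":0,"dy":0,"dz":-8.5,"ax":0,"ay":0,"az":0},{"hand":1,"dx":0,"dy":-2,"dz":-12,"ax":0,"ay":0,"az":0},{"hand":1,"dx":0,"dy":-5,"dz":-15,"ax":0,"ay":0,"az":0},{"hand":1,"dx":0,"dy":-9,"dz":-15.6,"ax":0,"ay":0,"az":0},{"hand":1,"dx":0,"dy":-13,"dz":-15.6,"ax":0,"ay":0,"az":0.03},{"hand":1,"dx":0,"dy":-17,"dz":-15.6,"ax":0,"ay":0,"az":0.06}]'
python3 -m inch '[{"hand":1,"dx":0,"dy":-4.5,"dz":0,"ax":0,"ay":0,"az":0},{"hand":1,"dx":0,"dy":-9,"dz":0,"ax":0,"ay":0,"az":0},{"hand":1,"dx":0,"dy":-13,"dz":0,"ax":0,"ay":0,"az":0},{"hand":1,"dx":0,"dy":-17,"dz":0,"ax":0,"ay":0,"az":0},{"hand":1,"dx":0,"dy":-21,"dz":0,"ax":0,"ay":0,"az":0},{"hand":1,"dx":0,"dy":-23,"dz":0,"ax":0,"ay":0,"az":0},{"hand":1,"dx":0,"dy":-23,"dz":0,"ax":0,"ay":0,"az":0},{"hand":1,"dx":0,"dy":-23,"dz":0,"ax":0,"ay":0,"az":0}]'
python3 - <<'E'
from h import *
m,T=campose('wrist');im=manip.snapshot('wrist');s=manip.get_state();print(s['ee_pos'],s['tool_rot'],s['force'],s['width'])
cv2.imwrite('pics/w5.png',im[:,:,::-1])
for q in("stirrer","stirrer_mouth","stirrer_seat"):
    for d in manip.mark_of('wrist',q):print(q,np.round(d['at'],4),round(d['p'],2),project(d['at'],m,T).round())
E
```

```text
t: 8.2
ee_pos: [0.4402, -0.059, 0.2002]
tool_rot: [3.142, -0.001, 0.083]
force: [0.6, -0.2, -1.8]
width: 0.462
gripper_force: 46.5
t: 9.0
ee_pos: [0.4209, 0.1688, 0.1997]
tool_rot: [3.141, 0.0, 0.085]
force: [0.1, -0.9, -0.4]
width: 0.46
gripper_force: 46.4
[0.42101901 0.16818191 0.19968191] [3.14126786e+00 3.48892067e-04 8.35306865e-02] [-0.88955231 -1.09248416 -0.71370424] 0.46169620635976605
stirrer [0.5509 0.1793 0.0008] 0.88 [[321.  43.]]
stirrer [0.549  0.1773 0.0473] 0.27 [[324.  33.]]
stirrer_mouth [0.5156 0.1751 0.0153] 0.93 [[322.  91.]]
stirrer_mouth [0.5166 0.0062 0.0068] 0.69 [[539. 113.]]
stirrer_seat [0.5482 0.1793 0.0459] 0.65 [[320.  34.]]
```

View pics/w5.png

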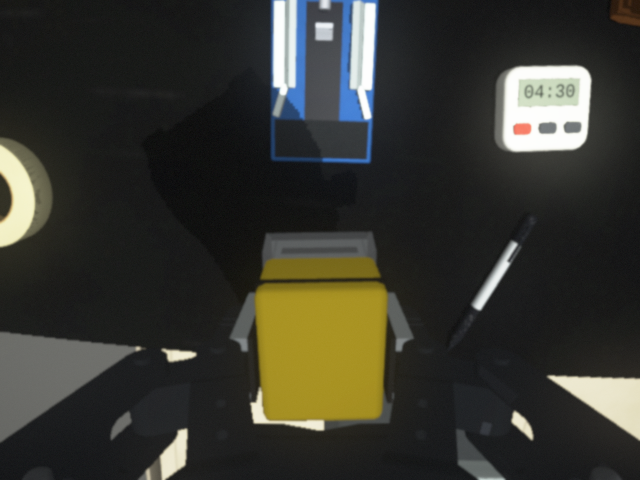

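The pack sits square in the jaws, top at (321,350) and foot front at (319,240). The stirrer dock's front corners are at (272,161) and (371,161), and its axis runs up the picture.

Run:
```python
from h import *
m,T=campose('wrist')
im=cv2.imread('pics/w5.png');hsv=cv2.cvtColor(im,cv2.COLOR_BGR2HSV);k=cv2.inRange(hsv,(100,120,60),(125,255,255))
E=[]
for r in list(range(5,160,5)):
    c=np.nonzero(k[r,240:420])[0]
    if len(c):E.append((r,c.min()+240,c.max()+240))
E=np.array(E);print(E[::6].tolist())
L=toplane(np.c_[E[:,1],E[:,0]],.014,m,T);Rr=toplane(np.c_[E[:,2]+1,E[:,0]],.014,m,T);M=(L+Rr)/2
print('width',np.linalg.norm(L-Rr,axis=1)[::6].round(4))
for A in(L,Rr,M):
    p=np.polyfit(A[:,0],A[:,1],1);print('yaw',np.arctan(p[0]),'y at x=.46,.55',np.polyval(p,[.46,.55]))
c=toplane([(272,161),(371,161)],.014,m,T);print(c.round(4),c.mean(0).round(4),np.arctan2(-(c[0]-c[1])[0],(c[0]-c[1])[1]))
# held foot front edge, top z of foot = pack bottom+10mm -> about centre-.022
s=manip.get_state();z=s['ee_pos'][2]+.0025
print('foot front top',toplane([(264,235),(375,234)],z-.022,m,T).round(4),'top far corners',toplane([(257,284),(385,284)],z+.016,m,T).round(4))
```

```text
[[5, 270, 378], [35, 271, 377], [65, 271, 375], [95, 271, 373], [125, 271, 372], [155, 271, 371]]
width [0.0772 0.0766 0.0762 0.0758 0.0762 0.0767]
yaw 0.06423398196326495 y at x=.46,.55 [0.20829362 0.21408264]
yaw 0.057577349361645845 y at x=.46,.55 [0.13197213 0.13715983]
yaw 0.06090727370209415 y at x=.46,.55 [0.17012228 0.17561073]
[[0.462  0.2079 0.014 ]
 [0.4682 0.1327 0.014 ]] [0.4651 0.1703 0.014 ] 0.08188748387893244
foot front top [[0.4495 0.191  0.1803]
 [0.4533 0.1493 0.1803]] top far corners [[0.4451 0.1878 0.2183]
 [0.4482 0.1507 0.2183]]
```

```bash
python3 -m inch '[{"hand":1,"dx":2.5,"dy":0.05,"dz":1,"ax":0,"ay":0,"az":0.02},{"hand":1,"dx":5.7,"dy":0.1,"dz":4,"ax":0,"ay":0,"az":0.02},{"hand":1,"dx":5.7,"dy":0.1,"dz":8,"ax":0,"ay":0,"az":0.02},{"hand":1,"dx":5.7,"dy":0.1,"dz":11.5,"ax":0,"ay":0,"az":0.02},{"hand":1,"dx":5.7,"dy":0.1,"dz":13.5,"ax":0,"ay":0,"az":0.02},{"hand":1,"dx":5.7,"dy":0.1,"dz":14.7,"ax":0,"ay":0,"az":0.02},{"hand":1,"dx":5.7,"dy":0.1,"dz":14.7,"ax":0,"ay":0,"az":0.02},{"hand":1,"dx":5.7,"dy":0.1,"dz":14.7,"ax":0,"ay":0,"az":0.02}]'
python3 - <<'E'
from h import *
m,T=campose('wrist');im=manip.snapshot('wrist');s=manip.get_state();print(s['ee_pos'],s['tool_rot'],s['force'],s['width'])
cv2.imwrite('pics/w6.png',im[:,:,::-1])
E
```

```text
t: 10.0
ee_pos: [0.4783, 0.1724, 0.0536]
tool_rot: [-3.141, -0.001, 0.063]
force: [-0.1, -0.5, -2.0]
width: 0.463
gripper_force: 46.4
[0.4785182  0.17249503 0.05389009] [-3.14110194e+00 -1.50696702e-03  6.34395035e-02] [ 0.10220365 -0.20987168 -2.16568163] 0.4615579934775891
```

View pics/w6.png

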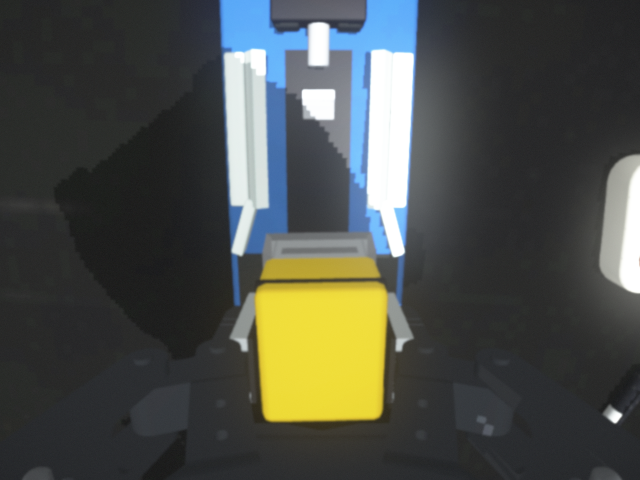

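Seen from close, the foot (centre about x=319.5) lines up with the rails (midway at about 318) and the catch (319,105), and the sides run parallel. I'll set it down on the apron.

```bash
python3 -m inch '[{"hand":1,"dx":0,"dy":0,"dz":0.4,"ax":0,"ay":0,"az":0},{"hand":1,"dx":0,"dy":0,"dz":0.7,"ax":0,"ay":0,"az":0},{"hand":1,"dx":0,"dy":0,"dz":0.85,"ax":0,"ay":0,"az":0},{"hand":1,"dx":0,"dy":0,"dz":0.9,"ax":0,"ay":0,"az":0},{"hand":1,"dx":0,"dy":0,"dz":0.9,"ax":0,"ay":0,"az":0}]'
```

```text
t: 10.55
ee_pos: [0.4779, 0.1724, 0.0439]
tool_rot: [3.142, -0.0, 0.064]
force: [-1.2, 0.5, 1.2]
width: 0.463
gripper_force: 46.5
```

```bash
python3 -m inch '[{"hand":1,"dx":0.6,"dy":0,"dz":0,"ax":0,"ay":0,"az":0},{"hand":1,"dx":1.2,"dy":0,"dz":0,"ax":0,"ay":0,"az":0},{"hand":1,"dx":1.8,"dy":0,"dz":0,"ax":0,"ay":0,"az":0}]'
python3 -m inch '[{"hand":1,"dx":0.6,"dy":0,"dz":0,"ax":0,"ay":0,"az":0},{"hand":1,"dx":1.2,"dy":0,"dz":0,"ax":0,"ay":0,"az":0}]'
```

```text
t: 10.85
ee_pos: [0.4965, 0.1737, 0.044]
tool_rot: [-3.141, -0.0, 0.064]
force: [-1.6, -1.5, 5.2]
width: 0.462
gripper_force: 46.6
t: 11.05
ee_pos: [0.5085, 0.1743, 0.0439]
tool_rot: [-3.142, -0.0, 0.064]
force: [-1.0, -0.3, 6.2]
width: 0.467
gripper_force: 46.7
```

```bash
python3 -m inch '[{"hand":1,"dx":0.5,"dy":0,"dz":-0.02,"ax":0,"ay":0,"az":0},{"hand":1,"dx":1,"dy":0,"dz":-0.02,"ax":0,"ay":0,"az":0},{"hand":1,"dx":1.4,"dy":0,"dz":-0.02,"ax":0,"ay":0,"az":0}]'
python3 -m inch '[{"hand":1,"dx":0.3,"dy":0,"dz":0,"ax":0,"ay":0,"az":0},{"hand":1,"dx":0.6,"dy":0,"dz":0,"ax":0,"ay":0,"az":0}]'
python3 -m inch '[{"hand":1,"dx":0.3,"dy":0,"dz":0,"ax":0,"ay":0,"az":0},{"hand":1,"dx":0.5,"dy":0,"dz":0,"ax":0,"ay":0,"az":0}]'
```

```text
t: 11.35
ee_pos: [0.5223, 0.1752, 0.044]
tool_rot: [-3.142, -0.0, 0.064]
force: [-2.5, 0.0, 4.3]
width: 0.46
gripper_force: 46.6
t: 11.55
ee_pos: [0.5277, 0.1755, 0.044]
tool_rot: [3.141, 0.0, 0.064]
force: [-3.8, -0.1, 5.1]
width: 0.462
gripper_force: 46.7
t: 11.75
ee_pos: [0.5329, 0.176, 0.0441]
tool_rot: [-3.142, 0.0, 0.064]
force: [-1.5, -0.5, 4.2]
width: 0.467
gripper_force: 46.8
```

```bash
for i in 1; do :; done; python3 -m inch '[{"hand":1,"dx":0.15,"dy":0,"dz":0,"ax":0,"ay":0,"az":0},{"hand":1,"dx":0.3,"dy":0,"dz":0,"ax":0,"ay":0,"az":0}]'
python3 -m inch '[{"hand":1,"dx":0.15,"dy":0,"dz":0,"ax":0,"ay":0,"az":0},{"hand":1,"dx":0.3,"dy":0,"dz":0,"ax":0,"ay":0,"az":0}]'
```

```text
t: 11.95
ee_pos: [0.5358, 0.1762, 0.044]
tool_rot: [-3.142, 0.0, 0.064]
force: [-2.2, 0.1, 5.5]
width: 0.466
gripper_force: 46.7
t: 12.15
ee_pos: [0.5388, 0.1763, 0.0441]
tool_rot: [3.142, -0.0, 0.064]
force: [-2.5, -0.9, 5.1]
width: 0.461
gripper_force: 46.7
```

```bash
python3 -m inch '[{"hand":1,"dx":0.1,"dy":0,"dz":0,"ax":0,"ay":0,"az":0},{"hand":1,"dx":0.2,"dy":0,"dz":0,"ax":0,"ay":0,"az":0}]'
python3 -m inch '[{"hand":1,"dx":0.1,"dy":0,"dz":0,"ax":0,"ay":0,"az":0},{"hand":1,"dx":0.2,"dy":0,"dz":0,"ax":0,"ay":0,"az":0}]'
```

```text
t: 12.35
ee_pos: [0.5408, 0.1765, 0.044]
tool_rot: [-3.142, 0.0, 0.064]
force: [-1.6, 0.1, 4.1]
width: 0.461
gripper_force: 46.7
t: 12.55
ee_pos: [0.5423, 0.1765, 0.0439]
tool_rot: [3.141, 0.001, 0.064]
force: [-5.7, -1.2, 6.7]
width: 0.464
gripper_force: 46.8
```

```bash
python3 -m inch '[{"hand":1,"dx":0.15,"dy":0,"dz":0,"ax":0,"ay":0,"az":0},{"hand":1,"dx":0.3,"dy":0,"dz":0,"ax":0,"ay":0,"az":0}]'
python3 -m inch '[{"hand":1,"dx":0.15,"dy":0,"dz":0,"ax":0,"ay":0,"az":0},{"hand":1,"dx":0.3,"dy":0,"dz":0,"ax":0,"ay":0,"az":0}]'
```

```text
t: 12.75
ee_pos: [0.5451, 0.1767, 0.0439]
tool_rot: [3.141, 0.001, 0.064]
force: [-5.5, -0.2, 5.9]
width: 0.462
gripper_force: 46.0
t: 12.95
ee_pos: [0.5479, 0.1768, 0.0438]
tool_rot: [3.141, 0.002, 0.064]
force: [-6.9, -0.8, 7.4]
width: 0.466
gripper_force: 46.1
```

```bash
python3 -m inch '[{"hand":1,"dx":0.1,"dy":0,"dz":0,"ax":0,"ay":0,"az":0},{"hand":1,"dx":0.2,"dy":0,"dz":0,"ax":0,"ay":0,"az":0}]'
```

```text
t: 13.15
ee_pos: [0.5499, 0.177, 0.0438]
tool_rot: [3.141, 0.002, 0.064]
force: [-5.7, -0.7, 6.7]
width: 0.461
gripper_force: 46.1
```

```bash
python3 -m inch '[{"hand":1,"dx":0.1,"dy":0,"dz":0,"ax":0,"ay":0,"az":0},{"hand":1,"dx":0.2,"dy":0,"dz":0,"ax":0,"ay":0,"az":0}]'
python3 -m inch '[{"hand":1,"dx":0.1,"dy":0,"dz":0,"ax":0,"ay":0,"az":0},{"hand":1,"dx":0.1,"dy":0,"dz":0,"ax":0,"ay":0,"az":0}]'
```

```text
t: 13.35
ee_pos: [0.5519, 0.1771, 0.0439]
tool_rot: [3.141, 0.002, 0.064]
force: [-7.2, -0.8, 8.0]
width: 0.463
gripper_force: 46.1
t: 13.55
ee_pos: [0.553, 0.1771, 0.0438]
tool_rot: [3.141, 0.002, 0.064]
force: [-4.9, -0.4, 4.9]
width: 0.462
gripper_force: 45.2
```

```bash
python3 -m inch '[{"hand":1,"dx":0.1,"dy":0,"dz":0,"ax":0,"ay":0,"az":0},{"hand":1,"dx":0.1,"dy":0,"dz":0,"ax":0,"ay":0,"az":0}]'
python3 -m inch '[{"hand":1,"dx":0.1,"dy":0,"dz":0,"ax":0,"ay":0,"az":0},{"hand":1,"dx":0.1,"dy":0,"dz":0,"ax":0,"ay":0,"az":0}]'
```

```text
t: 13.75
ee_pos: [0.5539, 0.1772, 0.0438]
tool_rot: [3.141, 0.002, 0.064]
force: [-6.8, -2.2, 7.1]
width: 0.463
gripper_force: 45.3
t: 13.95
ee_pos: [0.5546, 0.1772, 0.0437]
tool_rot: [3.141, 0.002, 0.064]
force: [-7.9, -0.9, 4.6]
width: 0.463
gripper_force: 43.8
```

```bash
python3 -m inch '[{"hand":1,"dx":0.1,"dy":0,"dz":0,"ax":0,"ay":0,"az":0},{"hand":1,"dx":0.1,"dy":0,"dz":0,"ax":0,"ay":0,"az":0}]'
python3 -m inch '[{"hand":1,"dx":0.1,"dy":0,"dz":0,"ax":0,"ay":0,"az":0},{"hand":1,"dx":0.1,"dy":0,"dz":0,"ax":0,"ay":0,"az":0}]'
```

```text
t: 14.15
ee_pos: [0.555, 0.1773, 0.0434]
tool_rot: [3.141, 0.004, 0.064]
force: [-9.6, -0.2, 4.9]
width: 0.466
gripper_force: 43.2
t: 14.35
ee_pos: [0.5554, 0.1774, 0.0434]
tool_rot: [3.141, 0.005, 0.064]
force: [-13.5, 1.2, 8.1]
width: 0.465
gripper_force: 43.5
```

```bash
python3 -m inch '[{"hand":1,"dx":0.05,"dy":0,"dz":0,"ax":0,"ay":0,"az":0},{"hand":1,"dx":0.05,"dy":0,"dz":0,"ax":0,"ay":0,"az":0}]'
python3 - <<'E'
from h import *
m,T=campose('wrist');im=manip.snapshot('wrist');s=manip.get_state();print(s['ee_pos'],s['tool_rot'],s['force'],s['width'])
cv2.imwrite('pics/w7.png',im[:,:,::-1])
E
```

```text
t: 14.55
ee_pos: [0.5556, 0.1774, 0.0434]
tool_rot: [3.14, 0.005, 0.064]
force: [-16.0, -0.4, 10.7]
width: 0.466
gripper_force: 43.7
[0.55558456 0.17744892 0.04340258] [3.14054506 0.00513659 0.06432348] [-15.0124904  -0.3018203   9.9800007] 0.4602370514881265
```

View pics/w7.png

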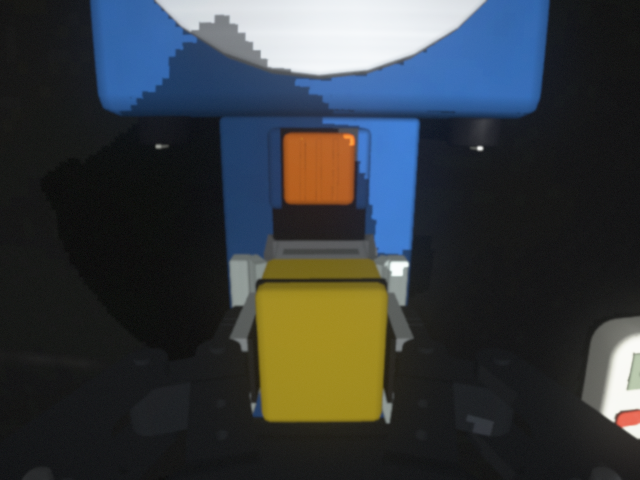

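The orange stirrer button at (319,168) is 72 px wide, which puts it about 46 mm high, so it is up. The force is rising steeply to 15 N as on the buffer, which suggests it has clicked. I'll ease back to feel whether the catch holds.

```bash
python3 -m inch '[{"hand":1,"dx":-0.1,"dy":0,"dz":0,"ax":0,"ay":0,"az":0},{"hand":1,"dx":-0.2,"dy":0,"dz":-0.02,"ax":0,"ay":0,"az":0},{"hand":1,"dx":-0.2,"dy":0,"dz":-0.02,"ax":0,"ay":0,"az":0}]'
python3 -m inch '[{"hand":1,"dx":-0.1,"dy":0,"dz":0,"ax":0,"ay":0,"az":0},{"hand":1,"dx":-0.15,"dy":0,"dz":0,"ax":0,"ay":0,"az":0},{"hand":1,"dx":-0.15,"dy":0,"dz":0,"ax":0,"ay":0,"az":0}]'
```

```text
t: 14.9
ee_pos: [0.5547, 0.1773, 0.0435]
tool_rot: [3.141, 0.003, 0.064]
force: [-7.4, 0.5, 0.9]
width: 0.462
gripper_force: 42.4
t: 15.2
ee_pos: [0.554, 0.1773, 0.0438]
tool_rot: [3.141, 0.001, 0.064]
force: [-5.5, 1.2, -4.1]
width: 0.459
gripper_force: 41.9
```

```bash
python3 -m inch '[{"hand":1,"dx":-0.1,"dy":0,"dz":0,"ax":0,"ay":0,"az":0},{"hand":1,"dx":-0.1,"dy":0,"dz":0,"ax":0,"ay":0,"az":0}]'
python3 -m inch '[{"hand":1,"dx":-0.1,"dy":0,"dz":0,"ax":0,"ay":0,"az":0},{"hand":1,"dx":-0.1,"dy":0,"dz":0,"ax":0,"ay":0,"az":0}]'
```

```text
t: 15.4
ee_pos: [0.5533, 0.1774, 0.044]
tool_rot: [-3.142, 0.001, 0.064]
force: [-6.1, 1.1, -4.3]
width: 0.462
gripper_force: 41.8
t: 15.6
ee_pos: [0.553, 0.1774, 0.0442]
tool_rot: [-3.141, -0.001, 0.064]
force: [-1.0, 2.1, -6.3]
width: 0.463
gripper_force: 41.6
```

```bash
python3 -m inch '[{"hand":1,"dx":-0.1,"dy":0,"dz":0.01,"ax":0,"ay":0,"az":0},{"hand":1,"dx":-0.1,"dy":0,"dz":0.03,"ax":0,"ay":0,"az":0}]'
python3 - <<'E'
from h import *
im=manip.snapshot('wrist');hsv=cv2.cvtColor(im,cv2.COLOR_RGB2HSV)
for f in(cv2.imread('pics/w7.png')[:,:,::-1].copy(),im):
    h=cv2.cvtColor(f,cv2.COLOR_RGB2HSV);k=np.zeros(f.shape[:2],np.uint8);k[90:240,250:400]=cv2.inRange(h,(3,150,60),(18,255,255))[90:240,250:400]
    print(cv2.boundingRect(k))
s=manip.get_state();print(s['force'],s['ee_pos'])
E
```

```text
t: 15.8
ee_pos: [0.5528, 0.1774, 0.0443]
tool_rot: [-3.141, -0.002, 0.064]
force: [4.5, 2.9, -2.4]
width: 0.459
gripper_force: 42.2
(283, 132, 72, 73)
(284, 123, 71, 73)
[ 4.3398014   1.68267721 -4.09739969] [0.55273675 0.17743381 0.04432674]
```

Pulling back gives +4.5 N with no motion, so the catch holds. I'll neutralise, release and lift.

```bash
python3 -m inch '[{"hand":1,"dx":0.1,"dy":0,"dz":0,"ax":0,"ay":0,"az":0},{"hand":0,"dx":0.1,"dy":0,"dz":0,"ax":0,"ay":0,"az":0},{"hand":-0.5,"dx":0.1,"dy":0,"dz":0,"ax":0,"ay":0,"az":0},{"hand":-1,"dx":0.1,"dy":0,"dz":0,"ax":0,"ay":0,"az":0},{"hand":-1,"dx":0.1,"dy":0,"dz":-1,"ax":0,"ay":0,"az":0},{"hand":-1,"dx":0.1,"dy":0,"dz":-4,"ax":0,"ay":0,"az":0},{"hand":-1,"dx":0.1,"dy":0,"dz":-8,"ax":0,"ay":0,"az":0},{"hand":-1,"dx":0.1,"dy":0,"dz":-12,"ax":0,"ay":0,"az":0}]'
python3 -m inch '[{"hand":-1,"dx":-2,"dy":0,"dz":-2,"ax":0,"ay":0,"az":0},{"hand":-1,"dx":-3,"dy":0,"dz":-2,"ax":0,"ay":0,"az":0},{"hand":-1,"dx":-3,"dy":0,"dz":-2,"ax":0,"ay":0,"az":0},{"hand":-1,"dx":-3,"dy":0,"dz":-2,"ax":0,"ay":0,"az":0}]'
python3 - <<'E'
from h import *
m,T=campose('wrist');im=manip.snapshot('wrist');cv2.imwrite('pics/w8.png',im[:,:,::-1])
s=manip.get_state();print(s['ee_pos'],s['force'],s['width'])
for d in manip.mark_of('wrist','pack_centre'):
    p=np.array(d['at']);v=(p-[.5499,.1757,0])[:2];c,n=np.cos(.063),np.sin(.063);print(p.round(4),d['p'],v@[c,n],v@[-n,c])
E
```

```text
t: 16.65
ee_pos: [0.5523, 0.177, 0.1658]
tool_rot: [3.141, 0.0, 0.064]
force: [1.9, 0.2, 0.1]
width: 0.995
gripper_force: 0.0
t: 17.05
ee_pos: [0.5228, 0.1751, 0.1835]
tool_rot: [3.141, 0.001, 0.064]
force: [0.9, -0.0, -0.1]
width: 1.002
gripper_force: 0.0
[0.52292179 0.17512125 0.18323798] [-0.2781021  -0.07205351  0.04125621] 0.9974410946584102
[0.5523 0.1787 0.0472] 0.65 0.00258411377639623 0.002842948467812779
```

View pics/w8.png

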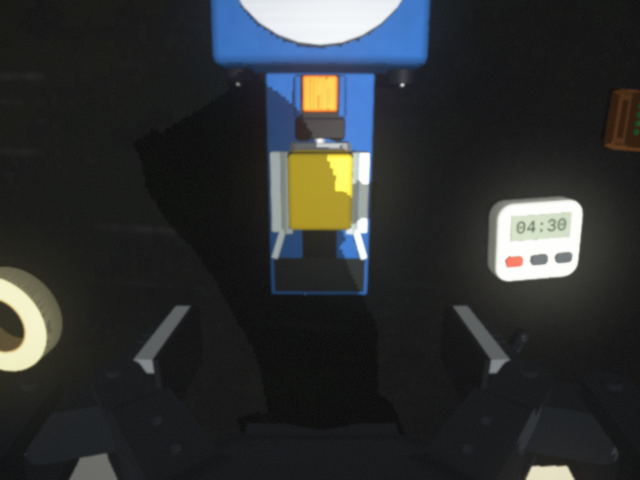

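The pack sits straight between the rails at (320,190), and the button at (320,95) is up. It stayed in place after release, so it is held. The gripper is clear, so I hand in.

```bash
python3 -c "
from station import manip
print(manip.close_job())"
```

```text
the job is handed in; nothing more can be done
None
```

The battery pack is out of the charger and clicked into the stirrer's dock: it held against a 4.5 N pull back, the wrist force stayed at about 19 N or less, the gripper is open and clear, and I handed the job in (no verdict was returned).

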